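# Drive a worn bronze bush out of a bearing housing with the stepped bush driver

### The arm

A 6-joint arm with a two-finger parallel gripper is mounted at the origin on the work surface. World frame = base frame: x ahead of the robot, y to its left, z up, the work surface at z = 0. Lengths are in m, angles in rad, forces in N, time in s.
With the tool pointing down it reaches from about 0.35 to 0.975 m from the base axis. Payload 7.1 kg.
Tool frame: the origin (TCP) lies midway between the tips of the shut fingers; the grasp point (between the pads) lies 19 mm behind it; z points along the fingers, y is the line along which they close (so a half turn about z gives the same grasp; the last joint's range is limited). The gripper opens to 88 mm and grips with 3 to 60 N. Pads are 20 mm wide; open, the fingers measure 115 mm over their backs; the gripper's body (75 mm by 178 mm) begins 61 mm behind the grasp point.
Start: joints at [-1.337, 0.423, 1.63, -0, 1.089, -0.019], TCP at [0.156, -0.605, 0.223] pointing down, gripper open.
Joint ranges: [-3, 3], [-0.9, 2.11], [0.09, 2.58], [-1.31, 4.45], [0.11, 2.69], [-2.54, 2.54]. Speed limits (rad/s): [2.39, 2.39, 3.01, 3.14, 3.14, 3.14].

### API

Orientations are given as a unit quaternion [w, x, y, z].
In Python, from station import move_pose, movel, movej, command_gripper, wait, inverse_kinematics, read_camera, camera_info, MotionError, job_done, get_time, get_joint_pos, get_qvel, get_effort, get_tcp_pos, get_ee_rot, get_ft_force, get_ft_torque, get_grip_width, get_finger_force gives the robot as it stands. Calls block until the motion is done:
- move_pose(position, orientation): joint-space move of the TCP to a pose.
- movel(position, frame=None, v=0.15, until_force=None): straight line of the TCP; frame=None keeps the orientation; v is the mean speed in m/s. With until_force (N) it stops when the force on the tool has changed by that much, and returns True; else False.
- movej(angles): joint-space move.
- command_gripper(opening): opening from 0.0 (shut) to 1.0 (fully open); the grip force is fixed at half the most; returns when the fingers have stopped.
- wait(seconds).
- inverse_kinematics(position, orientation): joint angles nearest the present ones, or None.
- read_camera(name): name is "scene" or "side" or "wrist"; returns the picture (400x640x3 uint8, red, green, blue); there is no depth.
- camera_info(name): a dict with "intrinsics" (3x3 intrinsics, pixels), "T" (4x4, takes a point from camera to world coordinates); the wrist camera has in their place "tool_from_camera" (4x4, takes a point from camera to tool coordinates, whose origin is the TCP and whose axes are the flange's). Camera axes: x right, y up, looking along -z (the intrinsics and any distortion apply to the point x, -y, -z); pixel columns grow to the right and rows downward; lengths in m; the calibration is good to about 2 mm. A picture is of the moment at which its call begins: read the wrist's pose just before it. camera_info takes no time and is no camera call.
A pose or a line that the arm cannot do raises MotionError and nothing moves.
- job_done(): hands the job in; it is judged then, once.
Readings, each from a call of its own:
- get_time(): time.
- get_joint_pos(): joint angles.
- get_qvel(): joint speeds.
- get_effort(): joint torques, N m.
- get_tcp_pos(): TCP position.
- get_ee_rot(): TCP orientation.
- get_ft_force(): force on the tool from outside, world axes, zero at the start.
- get_ft_torque(): the same for the moment, N m.
- get_grip_width(): opening from 0.0 (shut) to 1.0 (fully open).
- get_finger_force(): force on a finger pad.
Only numpy, scipy, OpenCV 4.12 (cv2) and the standard library are available. Lean on these libraries where they do the work, as an engineer would, in place of code of your own. Each camera call takes 0.05 s, during which the arm holds its last target. There are 200 camera calls.

### The job

Take the blue-handled bush driver out of its stand, feel its pilot into the hole of the worn bronze bush in the bolted-down housing before the bush is shifted, then push the bush straight down with the driver until it drops out of the underside into the catch tray. Push gently and steadily: the driver must never bear on the bush or the housing with more than 25 N. Then stand the driver upright in its hole in the stand again, fully down on its collar, let go of it, and leave the red driver and the other things on the bench where they are.

Things in the scene. Friction and masses are not known exactly. Their poses are not given: they have to be found in the camera images.
- housing: Fixed aluminium bearing housing, bolted by two feet across two steel parallels on a 140 x 150 mm base plate. Origin: on the table exactly under the bore's centre; x along the parallels, y across, z up. Its hub is 50 x 50 mm, from z = 60 mm (underside) to z = 95 mm (flat top), with a vertical through bore 25 mm wide at x = y = 0. Feet reach y = +-69 mm, screw heads z = 83 mm.
- bore_mouth (a point): Centre of the bore's upper mouth, in the housing's top face (mouth chamfered 1.5 mm). Once the pilot is in the bush, bringing the handle over this point straightens the drift; pushed with the drift askew, the bush can cock and jam.
- tray (a point): Centre of the floor of the black catch tray that lies between the parallels under the bore, fixed to the housing: 110 mm along the housing's x, 58 mm along its y, walls 14 mm high; this floor is 49 mm below the housing's underside. Open to view from the housing's +x and -x sides.
- bush: Worn bronze bush, a plain sleeve: outside 24 mm, hole 14 mm, 20 mm long, 50 g. Origin: centre of its lower end, z up along it. It starts in the bore, top face 5 to 11 mm below the housing's top. The lowest 12 mm of the bore grip it: sliding it takes about 7 to 14 N all the way, less leaves it in place; it drops free when its top face is about 2 mm above the housing's underside.
- stand: Fixed wooden driver stand, 64 (x) x 150 (y) x 64 mm high. Origin: centre of its underside; z up. Two vertical holes 29 mm wide and 62 mm deep at x = 0, y = -38 mm and y = +38 mm. Each holds one driver, hanging by its collar on the top face (z = 64 mm); which driver is in which hole varies.
- driver_blue: The bush driver to use, 0.27 kg. Origin: centre of the underside of its dark steel collar (36 mm wide, 6 mm thick), which rests on the stand's top when put away; z up the handle. Blue handle, 22 mm wide, z = 6 to 66 mm. The steel drift hangs below: body 21 mm wide to a shoulder at z = -42 mm (bears on the bush's top face), then the pilot, 12 mm wide, to the tip at z = -57 mm (square-edged).
- blue_grip (a point): Middle of the blue handle, 38 mm above the collar's underside: grip here. The drift floats in the handle on a worn ring and hangs askew: it leans 0.065 to 0.082 rad, to any side, round a point 3 mm above the collar's underside, so its tip is 4 to 5 mm off the handle's axis, differently each time; the poses given are the handle's and do not show it. The lean stays until about 2.5 N sideways at the tip shifts it.
- driver_red: The other, larger driver: red handle 27 mm wide, collar 42 mm, body 26 mm, pilot 17 mm; too big for this bore. Origin and lengths (handle top 66 mm above the collar underside) as for the blue one. Leave it in the stand.
- new_bush1: A new copper-coloured bush of the same size, standing on the bench. Origin: centre of its lower end. Leave it alone.
- new_bush2: Another new bush like it. Leave it alone.
- mallet: Hammer lying on the bench. Leave it alone.
- spanner: Steel open-ended spanner lying on the bench near the robot. Leave it alone.
- screwdriver: Screwdriver with a red handle lying on the bench. Leave it alone.
- grease: Yellow grease jar, 64 mm wide, 60 mm high, with a white lid. Leave it alone.
- shaft_collar: Steel shaft collar, a ring 40 mm across and 14 mm high. Leave it alone.
There are look-alikes about, which are no part of the job. There is more than one size of the driver_blue; the job needs the middle-sized.

How it is judged:
On the way, in this order (a step that is already met when the one before it is completed fails the run):
1. the driver's pilot is in the bush's hole while the bush is still within 3 mm of where it started (z of driver_blue in the frame of bush between 0.055 and 0.067 m and horizontal distance between driver_blue and bush below 0.012 m and angle between driver_blue's own z axis and vertical below 0.2 rad and distance of bush from where it was at the start of the episode below 0.003 m), for 0.1 s.
2. the bush has come out of the housing's underside, with the driver standing in the bore (z of bush in the frame of housing below 0.04 m and z of driver_blue in the frame of housing below 0.112 m and horizontal distance between driver_blue and housing below 0.012 m), for 0.05 s.
At the end, for the whole second after the job is handed in: The bush lies still in the catch tray under the housing (any way up), the blue driver stands upright and still in a hole of the stand with its collar down on the top face (within 4 mm in height, 8 mm sideways, 0.1 rad), and the red driver is in the stand where it was (within 15 mm) (z of bush in the frame of housing below 0.035 m and x of bush in the frame of housing between -0.055 and 0.055 m and y of bush in the frame of housing between -0.032 and 0.032 m and linear speed of each of bush, driver_blue below 0.02 m/s and z of driver_blue in the frame of stand between 0.06 and 0.068 m and x of driver_blue in the frame of stand between -0.008 and 0.008 m and (y of driver_blue in the frame of stand between -0.046 and -0.03 m or y of driver_blue in the frame of stand between 0.03 and 0.046 m) and angle between driver_blue's own z axis and vertical below 0.1 rad and z of driver_red in the frame of stand between 0.06 and 0.068 m and distance of driver_red from where it was at the start of the episode below 0.015 m); the robot touches nothing.
It fails at once if the driver bears on the housing with more than 25 N (contact force between driver_blue and housing above 25 N).
It fails at once if the driver bears on the bush with more than 25 N (contact force between driver_blue and bush above 25 N).
It fails at once if the red driver is taken or another thing on the bench is moved by more than 20 mm (distance of any of new_bush1, new_bush2, mallet, spanner, screwdriver, grease, shaft_collar, driver_red from where it was at the start of the episode above 0.02 m).
It also fails if it takes over 69 s, if anything falls off the work surface, if the arm or the gripper's body presses on something with over 40 N, if the wrist force passes 120 N, or if a joint passes its speed limit or range.

## Working session

There is one attempt and no reset: what is moved stays moved. The work goes in short steps, each a Python script; the robot and the scene stay as the last script left them, time stands still between calls to the robot, and variables do not carry over. Pictures are saved under pics/ and viewed, at most 10 in all, crops included, and the job is handed in when it is done.

```bash
mkdir -p pics; ls; python3 - <<'E'
from station import *
import cv2,numpy as np
np.set_printoptions(precision=4,suppress=True)
for n in ["scene","side","wrist"]:
    cv2.imwrite(f"pics/{n}0.png",read_camera(n)[:,:,::-1])
    i=camera_info(n); print(n,{k:(np.array(v) if k!='name' else v) for k,v in i.items()})
print(get_tcp_pos(),get_ee_rot(),get_time(),get_ft_force())
E
```

```text
pics
scene {'intrinsics': array([[520.6224,   0.    , 319.2837],
       [  0.    , 520.6224, 197.0062],
       [  0.    ,   0.    ,   1.    ]]), 'T': array([[-0.2264, -0.7277,  0.6475,  1.423 ],
       [ 0.974 , -0.1637,  0.1565,  0.2151],
       [-0.0079,  0.6661,  0.7458,  1.0609],
       [ 0.    ,  0.    ,  0.    ,  1.    ]])}
side {'intrinsics': array([[384.3094,   0.    , 318.2477],
       [  0.    , 384.3094, 200.8921],
       [  0.    ,   0.    ,   1.    ]]), 'T': array([[-0.9753,  0.1546, -0.1577,  0.4201],
       [-0.2204, -0.7281,  0.649 ,  0.567 ],
       [-0.0145,  0.6678,  0.7442,  0.7316],
       [ 0.    ,  0.    ,  0.    ,  1.    ]])}
wrist {'intrinsics': array([[310.3027,   0.    , 316.4496],
       [  0.    , 310.3027, 200.9089],
       [  0.    ,   0.    ,   1.    ]]), 'tool_from_camera': array([[ 0.0003,  0.9664,  0.2569,  0.0699],
       [ 1.    , -0.0006,  0.001 ,  0.0009],
       [ 0.0011,  0.2569, -0.9664, -0.1618],
       [ 0.    ,  0.    ,  0.    ,  1.    ]])}
[ 0.1563 -0.6047  0.2221] [-0.0006  0.992   0.1261 -0.0001] 0.15 [ 0.329   0.0181 -0.3267]
```

View pics/scene0.png

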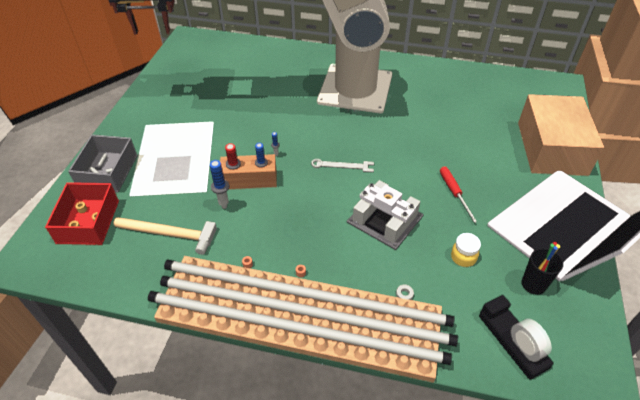

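View pics/side0.png

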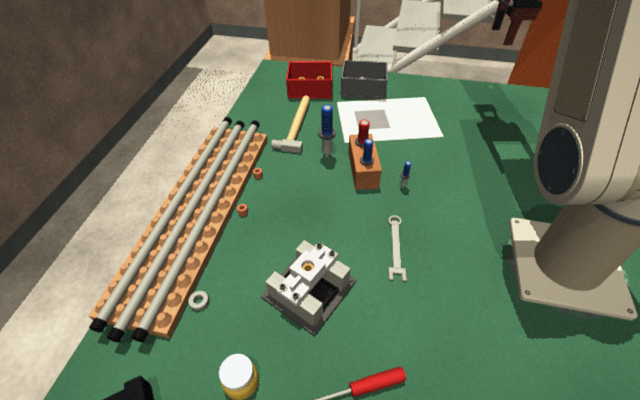

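The middle-sized blue driver stands in the wooden block: its handle is at about (260,150) in scene and (368,148) in side. The housing bore is at about (388,196) in scene and (308,267) in side. I'll enlarge these areas.

```bash
cat > h.py <<'E'
from station import *
import cv2,numpy as np
from scipy.spatial.transform import Rotation as R
np.set_printoptions(precision=4,suppress=True)
def q2R(q): return R.from_quat(np.r_[q[1:],q[0]]).as_matrix()
def down(yaw):  # tool z down, tool x at world angle yaw
    q=(R.from_euler('z',yaw)*R.from_euler('x',np.pi)).as_quat(); return [q[3],*q[:3]]
def ray(n,uv,T=None):
    i=camera_info(n); K=np.array(i["intrinsics"]); T=np.array(i["T"]) if T is None else T
    d=np.linalg.inv(K)@[uv[0],uv[1],1]; d=T[:3,:3]@[d[0],-d[1],-d[2]]
    return T[:3,3],d/np.linalg.norm(d)
def proj(n,p,T=None):
    i=camera_info(n); K=np.array(i["intrinsics"]); T=np.array(i["T"]) if T is None else T
    c=T[:3,:3].T@(np.asarray(p)-T[:3,3]); x=K@[c[0],-c[1],-c[2]]; return x[:2]/x[2]
def tri(rays):
    A=np.zeros((3,3));b=np.zeros(3)
    for o,d in rays: P=np.eye(3)-np.outer(d,d);A+=P;b+=P@o
    x=np.linalg.solve(A,b); return x,[np.linalg.norm((np.eye(3)-np.outer(d,d))@(x-o)) for o,d in rays]
def wristT():
    T=np.eye(4);T[:3,:3]=q2R(get_ee_rot());T[:3,3]=get_tcp_pos()
    return T@np.array(camera_info("wrist")["tool_from_camera"])
def atz(r,z): o,d=r; return o+d*(z-o[2])/d[2]
E
python3 - <<'E'
from h import *
s=cv2.imread("pics/scene0.png");d=cv2.imread("pics/side0.png")
z=lambda im,x,y:cv2.resize(im[y:y+75,x:x+100],(400,300),interpolation=cv2.INTER_CUBIC)
cv2.imwrite("pics/c1.png",np.vstack([np.hstack([z(s,205,125),z(s,340,175)]),np.hstack([z(d,320,115),z(d,260,240)])]))
for nm,a,b in [("blue",(260,145),(368,141)),("red",(231,146),(364,122)),("bore",(388,196),(308,267))]: print(nm,tri([ray("scene",a),ray("side",b)]))
E
```

```text
blue (array([ 0.4719, -0.1734,  0.1312]), [np.float64(0.00046490692948746097), np.float64(0.00046490692948740204)])
red (array([ 0.4922, -0.2468,  0.1313]), [np.float64(0.0004060957166069574), np.float64(0.0004060957166068326)])
bore (array([0.5377, 0.1785, 0.0881]), [np.float64(0.0003774134063497274), np.float64(0.000377413406349769)])
```

View pics/c1.png

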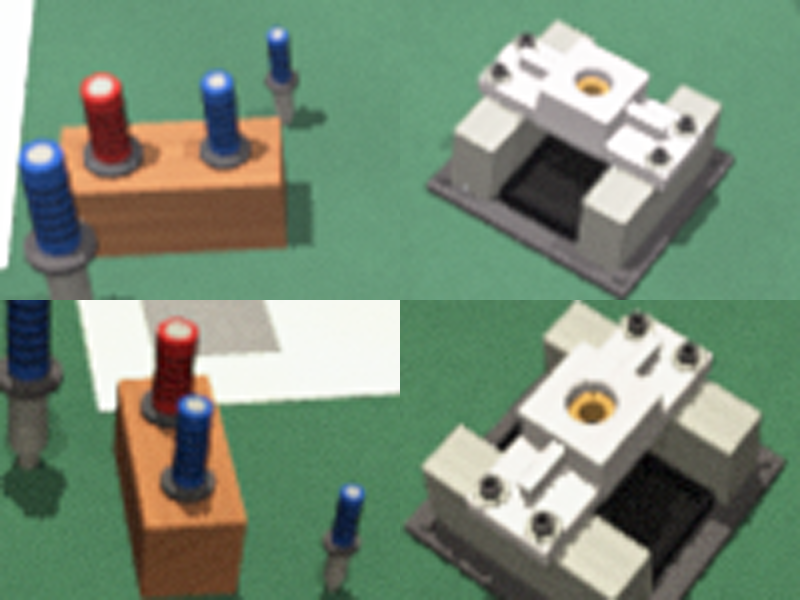

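Triangulated heights agree with the text: handle tops at 0.131 m and a 76 mm driver spacing. Next is a wrist look above the blue driver, with the gripper aligned to the stand.

```bash
python3 - <<'E'
from h import *
print("big",tri([ray("scene",(215,163)),ray("side",(327,108))])[0])
yaw=np.arctan2(.0734,-.0203); q=down(yaw)
p=np.array([.4715,-.1735])
move_pose([p[0],p[1],.25],q)
print(get_joint_pos(),get_time())
for k,off in enumerate([(0,0),(.0,.05)]):
    if k: movel([p[0]+off[0],p[1]+off[1],.25])
    T=wristT(); im=read_camera("wrist")[:,:,::-1].copy(); np.save(f"pics/T{k}.npy",T); cv2.imwrite(f"pics/w{k}.png",im)
    print(proj("wrist",[*p,.130],T),proj("wrist",[*p,.07],T))
a,b=[cv2.imread(f"pics/w{k}.png") for k in (0,1)]
cv2.imwrite("pics/w01.png",np.vstack([a[:300],b[:300]]))
E
```

```text
big [ 0.5892 -0.2494  0.1598]
[-0.3776  0.2085  1.8706 -0.0002  1.0625 -0.6459] 2.0833
[316.8737 194.509 ] [316.8142 181.8861]
[302.7395 242.8316] [304.9442 222.8549]
```

View pics/w01.png

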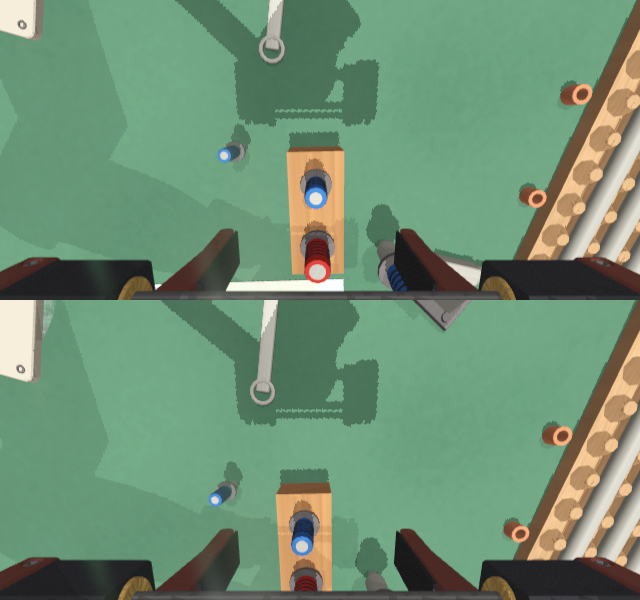

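```bash
python3 - <<'E'
from h import *
T=[np.load(f"pics/T{k}.npy") for k in (0,1)]
uv=[]
for k in (0,1):
    im=cv2.imread(f"pics/w{k}.png").astype(int); b,g,r=im[...,0],im[...,1],im[...,2]
    c=[(316,198),(302,246)][k]
    m=((r>170)&(g>190)&(b>190)).astype(np.uint8); w=np.zeros_like(m); w[c[1]-14:c[1]+14,c[0]-14:c[0]+14]=1
    ys,xs=np.nonzero(m*w); uv.append((xs.mean(),ys.mean())); print(uv[-1],len(xs))
x,e=tri([ray("wrist",uv[k],T[k]) for k in (0,1)]); print(x,e)
for k in (0,1): print(atz(ray("wrist",uv[k],T[k]),.13))
# red top and stand
print("red",atz(ray("wrist",(317.5,272),T[0]),.13))
E
```

```text
(np.float64(315.4488188976378), np.float64(198.11023622047244)) 127
(np.float64(301.47169811320754), np.float64(245.97169811320754)) 106
[ 0.4712 -0.1775  0.1289] [np.float64(7.592304191997986e-06), np.float64(7.592304191980335e-06)]
[ 0.4711 -0.1772  0.13  ]
[ 0.4712 -0.177   0.13  ]
red [ 0.4933 -0.2502  0.13  ]
```

```bash
cat >> h.py <<'E'
YAW=np.arctan2(.0734,-.0203); TX=np.array([np.cos(YAW),np.sin(YAW)]); Q=down(YAW)
G=np.array([.4712,-.177,.083])
E
python3 - <<'E'
from h import *
movel([G[0],G[1],.15],v=.2); 
print(movel(G,v=.12,until_force=8))
command_gripper(0.0)
print("width",get_grip_width()*88,get_tcp_pos(),get_finger_force(),get_ft_force())
movel([G[0],G[1],.205],v=.1)
print("after",get_tcp_pos(),get_ft_force(),get_time())
b=np.array([.5377,.1775])
for k,o in ((2,-.06),(3,-.025)):
    t=b+o*TX; (move_pose([*t,.205],Q) if k==2 else movel([*t,.205]))
    wait(.2); T=wristT(); np.save(f"pics/T{k}.npy",T); cv2.imwrite(f"pics/w{k}.png",read_camera("wrist")[:,:,::-1])
    print(proj("wrist",[*b,.095],T), proj("wrist",[*t,.205-.076],T),get_tcp_pos())
print(get_time(),get_ft_force(),get_ft_torque())
a,b=[cv2.imread(f"pics/w{k}.png") for k in (2,3)]
cv2.imwrite("pics/w23.png",np.hstack([x[100:400,170:470] if 0 else cv2.resize(x[80:400,190:450],(390,480),interpolation=cv2.INTER_CUBIC) for x in (a,b)]))
E
```

```text
False
width 21.831509483627848 [ 0.4712 -0.177   0.083 ] 29.999943673610687 [ 0.1923 -0.0197  0.0424]
after [ 0.4707 -0.1768  0.2044] [ 0.1863  0.5685 -3.1328] 6.4833
[316.7801 128.2447] [316.9138 206.7998] [0.5538 0.1186 0.2051]
[316.5717 169.7391] [316.5855 207.6263] [0.5445 0.1528 0.205 ]
8.5417 [ 0.5017 -0.3426 -3.8494] [-0.0329 -0.1426 -0.0069]
```

View pics/w23.png

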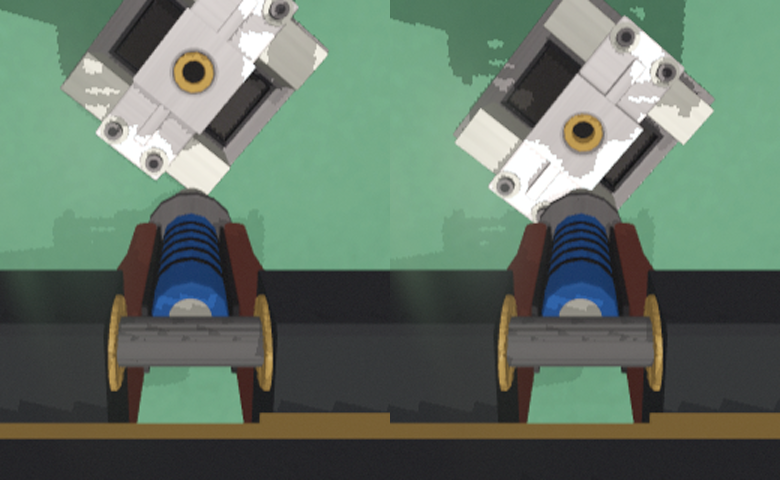

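The bore is visible at about (318.7,127) and (318,168) in the two wrist views, but the collar hides the drift. I'll hold the driver near the side camera and turn the wrist ±90° to get the tip's offset from the tool axis.

```bash
python3 - <<'E'
from h import *
rays=[];T=[np.load(f"pics/T{k}.npy") for k in (2,3)]
for k,c,t in ((2,(319,127),T[0]),(3,(318,168),T[1])):
    im=cv2.imread(f"pics/w{k}.png"); hsv=cv2.cvtColor(im,cv2.COLOR_BGR2HSV)
    m=((hsv[...,1]>70)|(hsv[...,2]<90)).astype(np.uint8)
    w=np.zeros_like(m); cv2.circle(w,c,19,1,-1); m*=w
    n,l,st,ce=cv2.connectedComponentsWithStats(m); j=1+np.argmax(st[1:,4])
    cn=max(cv2.findContours((l==j).astype(np.uint8),0,1)[0],key=cv2.contourArea)
    e=cv2.fitEllipse(cn); print(k,e,st[j],atz(ray("wrist",e[0],t),.095),atz(ray("wrist",e[0],t),.088)); rays.append(ray("wrist",e[0],t))
print("tri",tri(rays))
P=[.486,.294,.49]
for k,dy in (("a",0),("b",np.pi/2),("c",-np.pi/2)):
    move_pose(P,down(YAW+dy)); wait(.3)
    print(get_tcp_pos(),get_joint_pos(),get_time(),proj("side",np.array(P)-[0,0,.076])); cv2.imwrite(f"pics/s{k}.png",read_camera("side")[:,:,::-1])
cv2.imwrite("pics/sabc.png",np.hstack([cv2.resize(cv2.imread(f"pics/s{k}.png")[120:250,285:350],(260,520),interpolation=cv2.INTER_CUBIC) for k in "abc"]))
E
```

```text
2 ((318.6822204589844, 127.88607025146484), (25.823213577270508, 26.589513778686523), 174.0694580078125) [306 115  27  27 576] [0.5392 0.1782 0.095 ] [0.5393 0.178  0.088 ]
3 ((318.43621826171875, 168.01095581054688), (24.21936798095703, 25.375471115112305), 91.3048095703125) [306 156  26  25 517] [0.5389 0.1794 0.095 ] [0.5392 0.1784 0.088 ]
tri (array([0.5393, 0.178 , 0.0852]), [np.float64(7.595943831108222e-06), np.float64(7.595943831016288e-06)])
[0.4862 0.2936 0.4891] [ 0.5224  0.1468  1.41   -0.      1.5863  0.2532] 10.0667 [318.6762 203.7159]
[0.486 0.294 0.49 ] [ 0.5231  0.1458  1.4093 -0.      1.5865 -1.3173] 11.8167 [318.6762 203.7159]
[0.486 0.294 0.49 ] [ 0.5231  0.1458  1.4093 -0.      1.5865  1.8239] 14.8167 [318.6762 203.7159]
```

View pics/sabc.png

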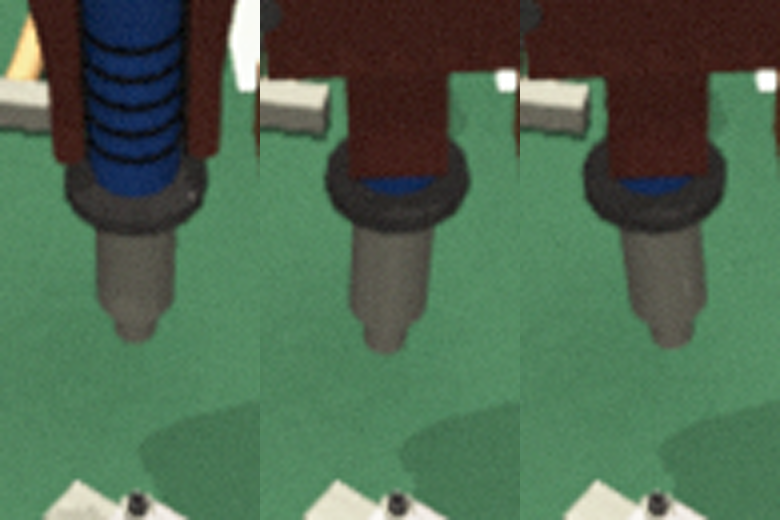

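Tip columns are about 318.7, 316.2 and 322.7 for yaw 0, +90° and −90°, so the lean is clear. I'll fit the tip offset in the tool frame and then poke for the bush.

```bash
cat > tip.py <<'E'
from h import *
from scipy.optimize import least_squares
def tipoff():
    P=np.array([.486,.294,.49]); obs=[]
    for k in "abc":
        im=cv2.resize(cv2.imread(f"pics/s{k}.png")[170:220,295:345],None,fx=8,fy=8,interpolation=cv2.INTER_CUBIC)
        s=cv2.cvtColor(im,cv2.COLOR_BGR2HSV)[...,1]; m=(s<70).astype(np.uint8)
        n,l,st,ce=cv2.connectedComponentsWithStats(m); j=1+np.argmax(st[1:,4]); m=l==j
        vb=np.nonzero(m.sum(1)>30)[0].max(); ys,xs=np.nonzero(m[vb-30:vb])
        obs.append((295+(xs.mean()+.5)/8-.5,170+vb/8))
    obs=np.array(obs)
    def f(x):
        r=[]
        for (u,v),dy in zip(obs,(0,np.pi/2,-np.pi/2)):
            a=YAW+dy; tx=np.array([np.cos(a),np.sin(a),0]);ty=np.array([np.sin(a),-np.cos(a),0])
            p=proj("side",P+x[0]*tx+x[1]*ty-[0,0,.076]); r+=[p[0]+x[2]-u,.7*(p[1]+x[3]-v)]
        return np.array(r)
    s=least_squares(f,[0,0,0,0],x_scale=[.001,.001,1,1]); return obs,s.x,s.fun
E
python3 - <<'E'
from tip import *
o,x,r=tipoff(); print(o,x,r)
ty=np.array([np.sin(YAW),-np.cos(YAW)]); w=x[0]*TX+x[1]*ty; print("tip offset world",w,np.linalg.norm(w))
B=np.array([.5392,.1782]); t=B-w
move_pose([*t,.185],Q)   # tip at .109
wait(.3); f0=get_ft_force(); print(get_tcp_pos(),f0,get_time())
hit=movel([*t,.076+.079],v=.025,until_force=3)
print(hit,"tip z",get_tcp_pos()[2]-.076,get_tcp_pos(),np.array(get_ft_force())-f0,get_time())
E
```

```text
[[318.2985 205.625 ]
 [315.7568 208.375 ]
 [322.4248 207.25  ]] [-0.0037  0.0007  0.4051  4.1846] [ 0.0269 -0.1242  0.0189  0.088  -0.0458  0.0361]
tip offset world [ 0.0016 -0.0034] 0.003737513351886075
[0.5377 0.1818 0.1853] [-0.0578  0.3112 -3.8711] 16.7417
False tip z 0.0791897324045142 [0.5377 0.1816 0.1552] [0.4757 0.1784 1.7753] 18.0917
```

The pilot passed below any possible bush top (0.084–0.090) with under 2 N, so it is in the hole. Next I straighten the drift and seat the shoulder.

```bash
python3 - <<'E'
from h import *
B=np.array([.5392,.1782]); z=get_tcp_pos()[2]
def rep(s): print(s,get_tcp_pos(),get_ft_force(),get_ft_torque(),round(get_time(),2))
rep("start")
print(movel([*B,z],v=.012,until_force=8)); rep("straight")
print(movel([*B,z-.02],v=.012,until_force=4)); wait(.2); rep("seated")
print("drv z",get_tcp_pos()[2]-.019,"bush top est",get_tcp_pos()[2]-.019-.042)
E
```

```text
start [0.5377 0.1816 0.1552] [ 0.4178  0.4897 -2.0958] [ 0.0342 -0.159  -0.0058] 18.09
False
straight [0.539  0.1784 0.1553] [-1.6918  3.1576 -2.094 ] [ 0.5626  0.4069 -0.0112] 18.55
True
seated [0.5389 0.1785 0.1455] [0.3873 0.4625 5.1653] [ 0.1348 -0.1828 -0.0052] 19.66
drv z 0.1264812583618305 bush top est 0.08448125836183049
```

```bash
python3 - <<'E'
from h import *
B=np.array([.539,.1784])
def rep(s): print(s,get_tcp_pos(),get_ft_force(),get_ft_torque(),round(get_time(),2))
for zt in (.141,.136,.130,.125,.1215):
    h=movel([*B,zt],v=.008,until_force=10); rep(h)
    if h: break
E
```

```text
False [0.5395 0.1784 0.1417] [-1.2044  0.137   7.7904] [0.1261 0.2105 0.0101] 20.31
False [0.5395 0.1784 0.1367] [-0.6953  0.1881  8.0432] [ 0.0481  0.2163 -0.0125] 21.08
False [0.5395 0.1784 0.1307] [-1.0225  0.1816  7.1916] [ 0.1006  0.164  -0.0049] 21.98
False [0.5395 0.1784 0.1256] [-0.9149  0.5212  6.8952] [ 0.0238  0.0657 -0.0183] 22.76
False [0.5386 0.1782 0.1209] [ 0.2605  0.1221 -3.3591] [ 0.1216 -0.1776  0.0048] 23.34
```

The force fell back to the driver's own weight at TCP z 0.121, so the bush has dropped. I'll retract, check the tray, and head back to the stand.

```bash
python3 - <<'E'
from h import *
B=np.array([.539,.1784]); wait(.3)
print(movel([*B,.205],v=.08,until_force=12),get_tcp_pos(),get_ft_force(),get_time())
move_pose([G[0],G[1],.215],Q); wait(.3)
print(get_tcp_pos(),get_ft_force(),get_ft_torque(),get_time())
s,d=[read_camera(n)[:,:,::-1] for n in("scene","side")]
z=lambda im,x,y:cv2.resize(np.ascontiguousarray(im[y:y+75,x:x+100]),(400,300),interpolation=cv2.INTER_CUBIC)
cv2.imwrite("pics/c2.png",np.vstack([np.hstack([z(s,205,100),z(s,340,175)]),np.hstack([z(d,320,90),z(d,260,240)])]))
E
```

```text
False [0.5386 0.1783 0.2044] [-0.5852  0.4723 -3.6448] 24.8333
[ 0.4715 -0.1764  0.2149] [-0.3227 -0.2888 -3.1711] [-0.0549 -0.1241 -0.0156] 26.4917
```

View pics/c2.png

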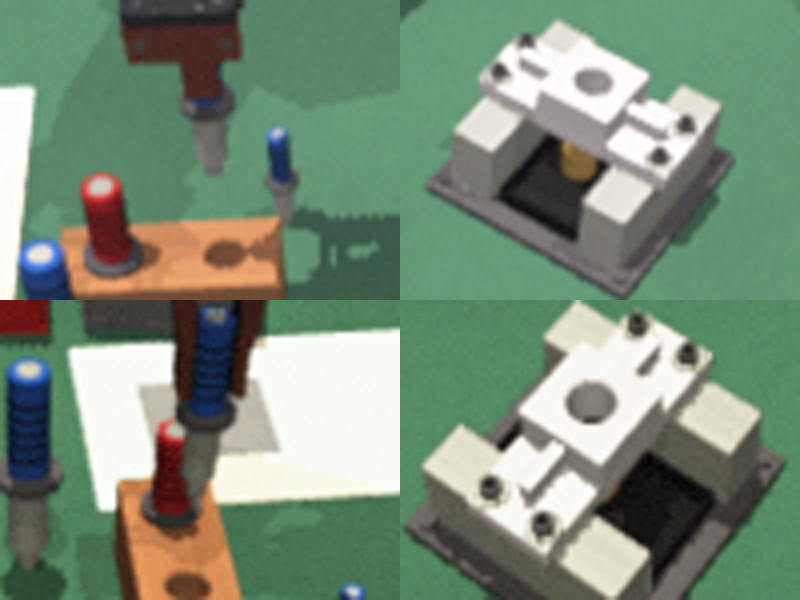

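The bush stands in the tray and the bore is clear. Putting the driver back.

```bash
python3 - <<'E'
from h import *
print(movel([G[0],G[1],.145],v=.12,until_force=8),get_tcp_pos())
print(movel([G[0],G[1],.09],v=.06,until_force=5),get_tcp_pos(),get_ft_force())
print(movel([G[0],G[1],.081],v=.02,until_force=3),get_tcp_pos(),get_ft_force(),get_time())
E
```

```text
False [ 0.4716 -0.1772  0.1454]
False [ 0.4715 -0.1771  0.0903] [ 0.1601 -0.3315 -3.546 ]
True [ 0.4714 -0.1771  0.0828] [-0.1609 -0.7784  4.1204] 28.7917
```

It landed on the collar at TCP z 0.0828, against 0.083 at the grasp. I'll release, retreat and verify.

```bash
python3 - <<'E'
from h import *
command_gripper(0.7); wait(.2)
movel([G[0],G[1],.25],v=.12); wait(.5)
T=wristT(); im=read_camera("wrist")[:,:,::-1].copy()
d=read_camera("side")[:,:,::-1]; s=read_camera("scene")[:,:,::-1]
print(get_grip_width(),get_time(),proj("wrist",[G[0],G[1],.13],T))
z=lambda im,x,y:cv2.resize(np.ascontiguousarray(im[y:y+75,x:x+100]),(400,300),interpolation=cv2.INTER_CUBIC)
cv2.imwrite("pics/c3.png",np.vstack([np.hstack([z(s,205,125),z(d,320,115)]),np.hstack([z(im,265,140),z(s,340,175)])]))
E
```

```text
0.6993489788190747 31.9667 [316.7137 195.3359]
```

View pics/c3.png

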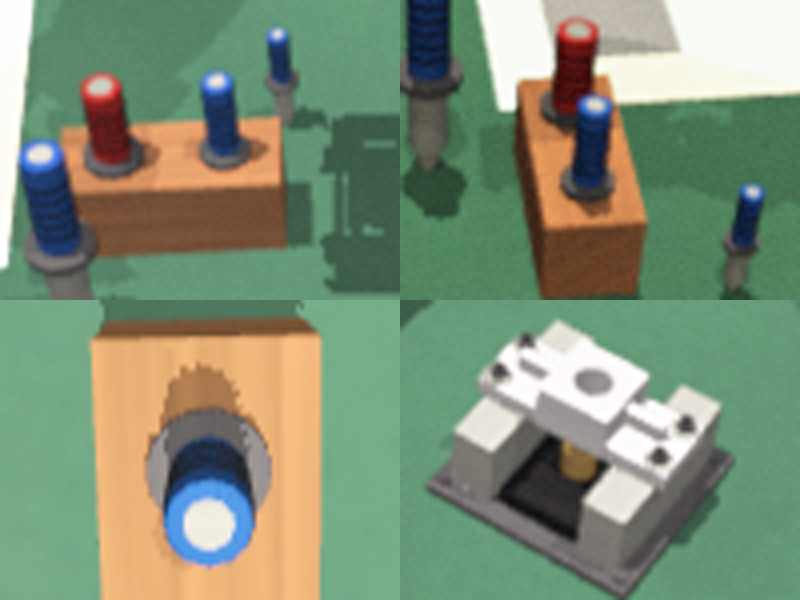

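The blue driver stands upright on its collar in its hole, at the same pixels as at the start. The bush is in the tray and the red driver is unmoved.

```bash
python3 -c "
from station import *
print(job_done())"
```

```text
the job is handed in; nothing more can be done
None
```

The job is handed in: the bush is in the catch tray, the blue driver is back down on its collar in its stand hole and released, and the push read at most about 12 N where I sampled it; the judge returned no verdict.

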